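# Turn the bedside carousel so the nasal aspirator faces front

## Task

The nasal aspirator has ended up away from the front of the bedside carousel: spin the tray round by gently pushing its rim posts with the fingertips or the outside of the fingers, until the aspirator stands squarely in line with the front tongue of the foot, and leave the tray at rest there with everything on it still standing in place. Pinch and lift nothing, do not touch the things standing on the tray, and leave the things around it alone. Finish with the hand clear.

Things in the scene. Friction and masses are not known exactly. Their poses are not given: they have to be found in the camera images.
- foot: Fixed round dark wood foot of the carousel, 240 mm across, 14 mm high, screwed to the top of the cabinet. Origin on the carousel's turning axis, at the level of the cabinet top (z = 0). Its +x axis points along the tongue, which is the front; z is up.
- tongue (a point): The front tongue: a flat wooden tongue of the foot, 44 mm wide and 10 mm thick with a round end, lying on the cabinet top and standing out from under the tray. This point is the centre of the round end, on its upper face, 205 mm from the turning axis; the end reaches 227 mm. The tray's outer radius is 160 mm.
- carousel: Turning white tray, 320 mm across, 0.6 kg: floor 28 mm and rim lip 34 mm above the cabinet top. Origin on the axis, at its underside (z = 16 mm). Turns either way without stops about vertical z and stays where left (friction 0.12 N m, about 1 N at a post). A dark wood cross 5 mm thick, up to z = 42 mm, parts it into four quarters centred on its own +x, +y, -x, -y. A rim post at each end of the cross.
- post0 (a point): Centre of the top of a rim post: upright dark wood dowel 16 mm across, its axis 150 mm from the turning axis, at 45 degrees from the tray's +x (anticlockwise from above), top 84 mm above the cabinet top; 50 mm of it stands clear above the rim lip.
- post1 (a point): Centre of the top of a rim post: upright dark wood dowel 16 mm across, its axis 150 mm from the turning axis, at 135 degrees from the tray's +x (anticlockwise from above), top 84 mm above the cabinet top; 50 mm of it stands clear above the rim lip.
- post2 (a point): Centre of the top of a rim post: upright dark wood dowel 16 mm across, its axis 150 mm from the turning axis, at 225 degrees from the tray's +x (anticlockwise from above), top 84 mm above the cabinet top; 50 mm of it stands clear above the rim lip.
- post3 (a point): Centre of the top of a rim post: upright dark wood dowel 16 mm across, its axis 150 mm from the turning axis, at 315 degrees from the tray's +x (anticlockwise from above), top 84 mm above the cabinet top; 50 mm of it stands clear above the rim lip.
- aspirator: Nasal aspirator: plastic bulb 54 mm across with a thin nozzle pointing up, 90 mm high overall, standing loose in the middle of one quarter of the tray, 85 mm from the turning axis. Origin at the centre of its underside.
- mug: Ceramic mug, 74 mm across, 78 mm high, handle turned in towards the turning axis, standing loose in a quarter of the tray about 82 mm from the axis. Its top is 106 mm above the cabinet top, the highest thing beside the aspirator (118 mm). Origin at the centre of its underside.
- teether: Teething ring, 70 mm across, 14 mm thick, lying loose in a quarter of the tray, 85 mm from the axis. Origin at the centre of its underside.
- tin: Closed round aluminium cream tin, 67 mm across, 25 mm high, standing loose in a quarter of the tray, 85 mm from the axis. Origin at the centre of its underside.
- lotion: Bystander: white plastic bottle, 52 mm across, 150 mm high, on the cabinet top to the left. Origin at the centre of its underside.
- tumbler: Bystander: clear tumbler, 68 mm across, 95 mm high, on the cabinet top to the right. Origin at the centre of its underside.
- clock: Bystander: alarm clock, 45 x 100 x 76 mm high, on the cabinet top at the back left. Origin at the centre of its underside.
- thermometer: Bystander: clinical thermometer lying flat, 125 x 18 x 12 mm, on the cabinet top to the right. Origin under its body.
Not all that is in view belongs to the job. There is more than one size of the aspirator; the job needs the smallest. What is shaped like the mug but orange or red is not meant.

How it is judged:
By the outcome, as a careful person would: the job done as asked, in the order asked, and still so for the second after the job is handed in, with the robot touching nothing.
It also fails if it takes over 72 s, if anything falls off the work surface, if the arm or the gripper's body presses on something with over 40 N, if the wrist force passes 120 N, or if a joint passes its speed limit or range.

## Robot

A 6-joint arm with a two-finger parallel gripper is mounted at the origin on the work surface. World frame = base frame: x ahead of the robot, y to its left, z up, the work surface at z = 0. Lengths are in m, angles in rad, forces in N, time in s.
With the tool pointing down it reaches from about 0.225 to 0.875 m from the base axis. Payload 3.4 kg.
Tool frame: the origin (TCP) lies at the very end of the fingers, on their centre line; the grasp point (between the pads) lies 19 mm behind it; z points along the fingers, y is the direction in which the jaws open and shut (so a half turn about z gives the same grasp; the last joint's range is limited). The gripper opens to 85 mm and grips with 20 to 120 N. Pads are 22 mm wide; open, the fingers measure 114 mm over their backs; the gripper's body (76 mm by 85 mm) begins 54 mm behind the grasp point. The pads swing forward as they close: fully open they stand 13 mm farther back than shut.
Start: joints at [1.175, 0.276, 1.505, -0, 1.361, -0.121], TCP at [0.156, 0.553, 0.231] pointing down, gripper open.
Joint ranges: [-2.89, 2.89], [-0.75, 2.08], [0.22, 2.7], [-1.18, 4.32], [0.11, 2.71], [-2.7, 2.7]. Speed limits (rad/s): [2.57, 2.57, 3.14, 3.14, 3.14, 3.14].

## Interface

Orientations are given as a unit quaternion [w, x, y, z].
In Python, from rig import get_state, get_image, calibration, sign_off gives the robot as it stands. The module is installed in compiled form; this text tells all that it offers.
- The arm moves only by the tool drive_tool, never from a script. Its argument "targets" is one flat list of numbers, 7 for each row, row after row: the turn, a rotation vector about the tool's x, y, z in degrees, then the shift along the tool's x, y, z in mm, then the opening, from 0 (shut) to 1 (fully open). In form: [wx, wy, wz, tx, ty, tz, fingers, wx, wy, wz, tx, ty, tz, fingers, ...]. A call has 1 to 12 rows; each row shifts and turns the commanded pose from where the row before left it, along the tool's axes as they then stand; what a row does not reach is not made up. A row lasts 1/8 s, in which the tool goes at most 62.5 mm and 10.7 degrees, less where a joint would pass 70% of its speed; a pose out of reach is approached as far as the arm can. A call is refused whole if a number of a shift passes 62.5 or a number of a turn 10.7, either way. A call with a gripper value outside its range is refused whole. The fingers move at their own pace and stop on an object; "grip_force" is the grip in N (left out, the last holds). Time passes only in rows, so rows that do not move let the fingers close. It gives the time, the measured TCP pose, the force and the opening at its end, in the units of the state.
- get_state(): the state, without advancing time (a new reading comes with each control period).
- get_image(name): name is "side" or "top" or "wrist"; returns the picture (384x512x3 uint8, red, green, blue); there is no depth.
- calibration(name): a dict with "mtx" (3x3 intrinsics, pixels), "world_to_cam" (4x4, takes a point from world to camera coordinates); the wrist camera has in their place "hand_eye" (4x4, takes a point from camera to tool coordinates, whose origin is the TCP and whose axes are the flange's). Camera axes: x right, y down, z forward; pixel columns grow to the right and rows downward; lengths in m; the calibration is good to about 2 mm. A picture is of the moment at which its call begins: read the wrist's pose just before it. calibration takes no time and is no camera call.
- sign_off(): hands the job in, once; it reports no verdict.
The state is a dict: "clock": time; "qpos": joint angles; "qd": joint speeds; "effort": joint torques, N m; "position": TCP position; "ee_rot": TCP orientation; "contact_force": force on the tool from outside, world axes, zero at the start; "moment": the same for the moment, N m; "width": finger opening in m.
Only numpy, scipy, OpenCV 4.12 (cv2) and the standard library are available. Lean on these libraries where they do the work, as an engineer would, in place of code of your own. Each camera call takes 0.05 s, during which the arm holds its last target.

## Working session

There is one attempt and no reset: what is moved stays moved. The work goes in short steps, Python scripts to look and compute and a tool call to move; the robot and the scene stay as the last step left them, time stands still between calls to the robot, and variables do not carry over. Pictures are saved under pics/ and viewed, and the job is handed in when it is done.

Besides the shell and the picture viewer there is one more tool, called after "Emit:" as a command line: name --argument value ..., lists and objects as JSON in quotes. drive_tool: Moves the arm, as the interface text tells. Its arguments: {"type":"object","properties":{"targets":{"type":"array"},"grip_force":{"type":"number"}},"required":["targets"]}

```bash
mkdir -p pics; python3 - <<'E'
from rig import *
import cv2
s=get_state();print(s)
for n in ["top","side","wrist"]:
    im=get_image(n);cv2.imwrite(f"pics/{n}0.png",im[:,:,::-1]);c=calibration(n);print(n,{k:v.round(4).tolist() if hasattr(v,'round') else v for k,v in c.items()})
E
```

```text
{'clock': 0.0, 'qpos': array([ 1.17501165e+00,  2.76584497e-01,  1.50618249e+00,  2.64380153e-05,
        1.36067314e+00, -1.21008355e-01]), 'qd': array([-0.00140394, -0.00233604,  0.00010379, -0.00232469, -0.00147598,
        0.00173307]), 'effort': array([ 1.04969176e-04, -4.16781557e+01, -2.45806521e+01,  5.22941482e-04,
        1.12207088e-02, -1.89099484e-05]), 'position': array([0.15580513, 0.55292363, 0.23042602]), 'ee_rot': array([-2.48540704e-04,  1.36959040e-01,  9.90576281e-01, -8.89770770e-04]), 'contact_force': array([ 0.53654483, -0.36505232,  0.85025586]), 'moment': array([-0.03783751, -0.00236689, -0.01994172]), 'width': 0.08569448826193891}
top {'mtx': [[352.6039, 0.0, 252.9723], [0.0, 352.6039, 191.8633], [0.0, 0.0, 1.0]], 'world_to_cam': [[-0.0039, -0.9999, 0.0144, -0.0002], [-0.9894, 0.0018, -0.1451, 0.5572], [0.1451, -0.0148, -0.9893, 0.9399], [0.0, 0.0, 0.0, 1.0]]}
side {'mtx': [[378.458, 0.0, 251.5792], [0.0, 378.458, 184.6732], [0.0, 0.0, 1.0]], 'world_to_cam': [[0.9562, -0.2922, 0.0176, -0.5004], [-0.1287, -0.4735, -0.8713, 0.1562], [0.2629, 0.8309, -0.4904, 1.069], [0.0, 0.0, 0.0, 1.0]]}
wrist {'mtx': [[303.7285, 0.0, 253.5497], [0.0, 303.7285, 188.7533], [0.0, 0.0, 1.0]], 'hand_eye': [[-0.0005, -0.9446, -0.3281, 0.0843], [1.0, -0.0008, 0.0006, 0.0007], [-0.0008, -0.3281, 0.9446, -0.1429], [0.0, 0.0, 0.0, 1.0]]}
```

View pics/top0.png

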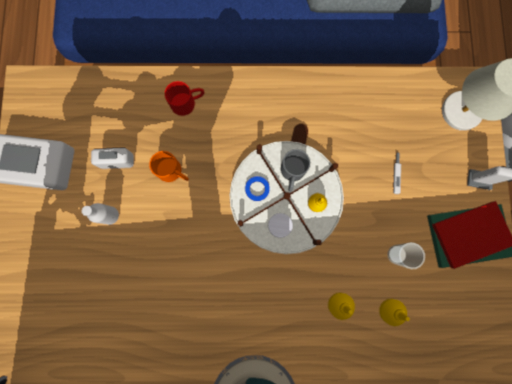

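View pics/side0.png

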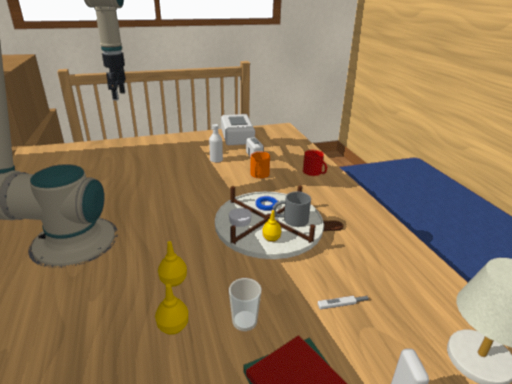

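The top view shows a tray at (287,196), with the tongue at (300,134) on the far side. Aspirator candidates are the yellow one on the tray (318,203), and two larger ones on the cabinet at (341,305) and (394,312). The mug is the grey one at (295,165); the orange (166,166) and red (180,97) ones are decoys. I choose the small aspirator on the tray and will check it in a close crop.

```bash
python3 - <<'E'
import cv2
im=cv2.imread("pics/top0.png")[115:265,215:365]
cv2.imwrite("pics/crop0.png",cv2.resize(im,(600,600),interpolation=cv2.INTER_CUBIC))
E
```

```text
(no output)
```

View pics/crop0.png

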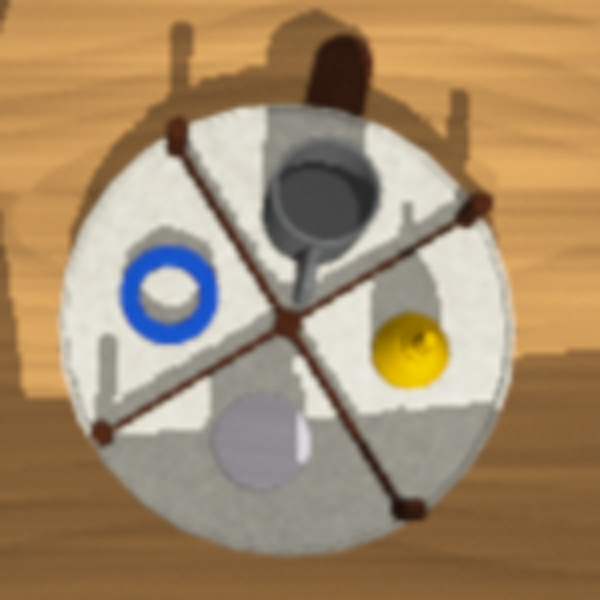

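View pics/wrist0.png

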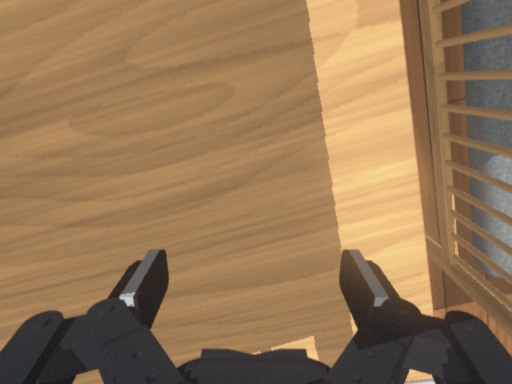

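```bash
cat > h.py <<'E'
import numpy as np,cv2
from rig import *
from scipy.optimize import least_squares
def cast(name,uv,z):
    c=calibration(name);W=np.array(c["world_to_cam"]);R=W[:3,:3];o=-R.T@W[:3,3]
    uv=np.atleast_2d(uv).astype(float)
    d=np.c_[uv,np.ones(len(uv))]@np.linalg.inv(c["mtx"]).T@R
    return (o+d*((z-o[2])/d[:,2])[:,None])
def proj(name,P):
    c=calibration(name);W=np.array(c["world_to_cam"]);P=np.atleast_2d(P)
    q=P@W[:3,:3].T+W[:3,3];q=q@np.array(c["mtx"]).T;return q[:,:2]/q[:,2:]
def darkmask(im):
    r,g,b=[im[:,:,i].astype(int) for i in range(3)]
    return (r<110)&(r-b>18)&(g<0.62*r)
def pix(m): v,u=np.nonzero(m);return np.c_[u,v]
def measure(im,verbose=True,C=None):
    m=darkmask(im);p=pix(m)
    c0=np.array([287,196])
    p=p[np.hypot(*(p-c0).T)<95]
    P=cast("top",p,.042)[:,:2]
    Cg=cast("top",c0[None],.042)[0,:2] if C is None else C
    def res(x):
        d=P-x[:2];c,s=np.cos(x[2]),np.sin(x[2])
        r=np.hypot(*d.T);k=r<.125
        a=d@[c,s];b=d@[-s,c]
        return np.where(k,np.minimum(abs(a),abs(b)),0)
    best=None
    for t in np.radians(np.arange(0,90,10)):
        f=least_squares(res,[*Cg,t],loss="soft_l1",f_scale=.003)
        if best is None or f.cost<best.cost: best=f
    C=best.x[:2];t=np.degrees(best.x[2])%90
    return C,t,P
def yellow(im):
    r,g,b=[im[:,:,i].astype(int) for i in range(3)]
    return (r>120)&(b<60)&(g>0.6*r)
E
python3 - <<'E'
from h import *
im=cv2.imread("pics/top0.png")[:,:,::-1]
C,t,P=measure(im);print("C",C,"cross",t)
m=darkmask(im).astype(np.uint8)
n,l,s,c=cv2.connectedComponentsWithStats(m)
for i in range(1,n):
    if s[i,4]>15:print(i,s[i],c[i])
y=yellow(im).astype(np.uint8);n,l,s,c=cv2.connectedComponentsWithStats(y)
for i in range(1,n):
    if s[i,4]>15:print('y',s[i],c[i],cast("top",c[i],.05))
# white tray edge
cam=calibration("top");W=np.array(cam["world_to_cam"]);print("cam",-W[:3,:3].T@W[:3,3])
for uv in [(180/4+215-.5,0)]:pass
a=np.radians(t)
for k in range(4):
    X=[C[0]+.15*np.cos(a+k*np.pi/2),C[1]+.15*np.sin(a+k*np.pi/2),.084];u=proj("top",X)[0];print(k,X,u,(u-[215,115])*4)
for n_,p,z in [("lotion",(110,217),0),("tumb",(407,262),0),("clock",(118,165),0),("th",(397,175),0),("asp2",(341,305),.03),("asp3",(394,312),.03)]:
    print(n_,cast("top",p,z)[0])
E
```

```text
C [ 0.54681027 -0.09419221] cross 30.732327609226154
216 [171  63  32   2  36] [187.16666667  63.88888889]
227 [127  64  20   1  20] [136.5  64. ]
230 [204  64  32   1  32] [219.5  64. ]
269 [165  85  40  31 593] [182.17875211  99.53625632]
273 [292 124  16  19 224] [299.91517857 133.09375   ]
274 [257 145   4   9  29] [258.75862069 148.51724138]
275 [155 158  10   7  26] [158.46153846 160.61538462]
276 [330 163   8   8  36] [333.52777778 166.66666667]
280 [284 193   6   8  30] [286.76666667 195.7       ]
281 [ 432  201   80   68 3352] [473.21420048 234.53072792]
286 [239 221   4   5  16] [240.3125 222.8125]
288 [314 240   7   5  24] [317.125 242.125]
y [ 0  0  3 24 47] [0.63829787 8.87234043] [[1.10236219 0.74001656 0.05      ]]
y [  0   0  19  79 605] [ 8.82975207 29.93719008] [[1.03524063 0.70970215 0.05      ]]
y [  32    0  201  153 7532] [136.2239777   91.66808285] [[0.84601579 0.3310195  0.05      ]]
y [445   0  15  50 572] [452.34965035  23.63811189] [[ 1.06273869 -0.59945036  0.05      ]]
y [ 14  28  18  37 178] [25.45505618 51.43258427] [[0.96807684 0.65562449 0.05      ]]

[... 2124 characters left out ...]
8.82369739 146.23410708] [175.29478955 124.93642834]
1 [np.float64(0.47015607528237713), np.float64(0.03474239811346082), 0.084] [239.38825967 222.3435687 ] [ 97.5530387  429.37427479]
2 [np.float64(0.417875661881609), np.float64(-0.17084641085882926), 0.084] [318.19142507 242.17785835] [412.76570027 508.71143338]
3 [np.float64(0.6234644708538991), np.float64(-0.22312682425959735), 0.084] [335.182932   165.06697686] [480.731728   200.26790744]
lotion [0.49149683 0.40544649 0.        ]
tumb [ 0.36157533 -0.43803261  0.        ]
clock [0.64300175 0.39053918 0.        ]
th [ 0.61243461 -0.42547929  0.        ]
asp2 [ 0.25025324 -0.23799527  0.03      ]
asp3 [ 0.23115667 -0.38047544  0.03      ]
```

```bash
python3 - <<'E'
from h import *
im=cv2.imread("pics/top0.png")[:,:,::-1]
m=darkmask(im)
# tray outline: not-wood low saturation, fit ellipse hull
hsv=cv2.cvtColor(np.ascontiguousarray(im),cv2.COLOR_RGB2HSV)
w=((hsv[:,:,1]<60)&(hsv[:,:,2]>90)).astype(np.uint8)
w[:,:225]=0;w[:,350:]=0;w[:130]=0;w[260:]=0
p=cv2.convexHull(pix(w>0).astype(np.int32))[:,0]
# dense hull contour
h=np.zeros(w.shape,np.uint8);cv2.fillConvexPoly(h,p,1)
c=max(cv2.findContours(h,0,cv2.CHAIN_APPROX_NONE)[0],key=len)[:,0]
P=cast("top",c,.034)[:,:2]
f=least_squares(lambda x:np.hypot(*(P-x[:2]).T)-x[2],[.547,-.094,.16],loss="soft_l1",f_scale=.002);print("rim",f.x,np.abs(f.fun).max())
C,t,_=measure(im)
q=pix(m);q=q[(q[:,0]>290)&(q[:,0]<310)&(q[:,1]>120)&(q[:,1]<145)]
T=cast("top",q,.010)[:,:2]
for Cc in (C,f.x[:2]):
    d=T-Cc;r=np.hypot(*d.T);a=np.degrees(np.arctan2(d[:,1],d[:,0]))
    print("tongue r",r.min(),r.max(),"ang mean",a.mean())
    for lo in np.arange(.165,.23,.01):
        k=(r>=lo)&(r<lo+.01)
        if k.any():
            dd=d[k]; print(lo,a[k].min().round(2),a[k].max().round(2),((a[k].min()+a[k].max())/2).round(2))
    print("asp", [np.degrees(np.arctan2(*(cast("top",(317.1,202.3),z)[0,:2]-Cc)[::-1])) for z in(.04,.05,.06)],[np.hypot(*(cast("top",(317.1,202.3),z)[0,:2]-Cc)) for z in(.04,.05,.06)])
print(C,t)
# side view
s=cv2.imread("pics/side0.png")
for k in range(4):
    a=np.radians(t+90*k);print(k,proj("side",[C[0]+.15*np.cos(a),C[1]+.15*np.sin(a),.084]))
print(proj("side",[*C,.042]))
cv2.imwrite("pics/sidecrop0.png",cv2.resize(s[170:270,200:350],(750,500),interpolation=cv2.INTER_CUBIC))
E
```

```text
rim [ 0.54752342 -0.09521575  0.15852277] 0.0025309762653567824
tongue r 0.17066844422227323 0.22412675696218626 ang mean -13.949041492183076
0.165 -19.8 -7.76 -13.78
0.17500000000000002 -20.38 -7.54 -13.96
0.18500000000000003 -20.03 -8.01 -14.02
0.19500000000000003 -19.71 -8.42 -14.07
0.20500000000000004 -19.19 -9.01 -14.1
0.21500000000000005 -17.7 -10.33 -14.01
asp [np.float64(-102.57971843434972), np.float64(-103.62077387331146), np.float64(-104.70260134609087)] [np.float64(0.08782089287837344), np.float64(0.08615139656602279), np.float64(0.08451146070253908)]
tongue r 0.16980854152747762 0.22318967647221505 ang mean -13.706528647235475
0.165 -19.55 -7.46 -13.51
0.17500000000000002 -20.15 -7.25 -13.7
0.18500000000000003 -19.81 -7.74 -13.77
0.19500000000000003 -19.51 -8.17 -13.84
0.20500000000000004 -18.98 -8.76 -13.87
0.21500000000000005 -17.27 -10.09 -13.68
asp [np.float64(-103.18504807030972), np.float64(-104.24801708870322), np.float64(-105.35256982504617)] [np.float64(0.0869821023758311), np.float64(0.08532970036246304), np.float64(0.08370782131709789)]
[ 0.54681027 -0.09419221] 30.732327609226154
0 [[299.98368055 186.0526706 ]]
1 [[232.48995451 186.61225217]]
2 [[232.78652645 226.52711654]]
3 [[312.65539043 225.44372532]]
[[268.80438295 216.55043514]]
```

View pics/sidecrop0.png

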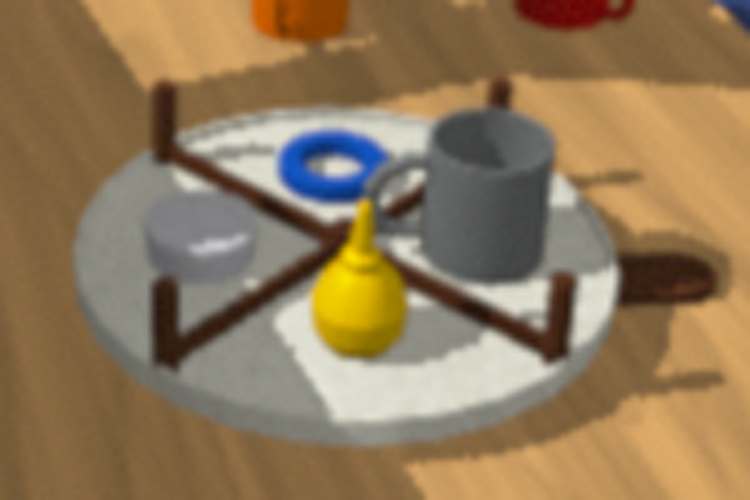

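Crop shows the small aspirator alone in the tray's right quarter: about -104°, with the tongue at -13.9°, so it needs roughly +90° anticlockwise. I'll push the near-left post (120.7°), whose neighbours, the teether and tin, are low. First I turn the hand and shut it, up high.

Emit:
drive_tool --targets '[0,0,10.5,0,0,0,0,0,0,10.5,0,0,0,0,0,0,10.5,0,0,0,0,0,0,10.5,0,0,0,0,0,0,10.5,0,0,0,0,0,0,10.5,0,0,0,0,0,0,10.5,0,0,0,0,0,0,10.5,0,0,0,0,0,0,10.5,0,0,0,0,0,0,10.5,0,0,0,0,0,0,10.5,0,0,0,0,0,0,10.5,0,0,0,0]'

```text
clock: 1.65
position: [0.156, 0.5532, 0.2309]
ee_rot: [0.0, 0.946, 0.325, -0.0]
contact_force: [-0.7, -0.4, 0.3]
width: -0.0002
```

```bash
cat >> h.py <<'E'
from scipy.spatial.transform import Rotation as Rn
def tool():
    s=get_state();q=s["ee_rot"];R=Rn.from_quat([q[1],q[2],q[3],q[0]]).as_matrix();return s,R
def to(p,yawdeg=None):
    s,R=tool();d=R.T@(np.array(p)-s["position"])*1000
    th=np.degrees(np.arctan2(R[1,0],R[0,0]))
    print("t",s["clock"],"pos",s["position"].round(4),"xyaw",th.round(2),"q",s["qpos"].round(2),"F",s["contact_force"].round(1),"w",s["width"],"tilt",R[:,2].round(4))
    print("shift mm",d.round(1), "wz", None if yawdeg is None else (th-yawdeg+180)%360-180)
E
python3 -c "
from h import *
to([.4946,.0546,.16],30.7)"
```

```text
t 1.65 pos [0.156  0.5532 0.2309] xyaw 37.91 q [ 1.18  0.28  1.51 -0.    1.36  2.08] F [-0.7 -0.4  0.3] w -0.0002278756224668499 tilt [-3.e-04 -7.e-04 -1.e+00]
shift mm [-39.1 601.5  71.2] wz 7.209422141236445
```

Emit:
drive_tool --targets '[0,0,7.2,0,0,0,0,0,0,0,3.3,50,0,0,0,0,0,3.3,55,0,0,0,0,0,3.3,55,0,0,0,0,0,3.3,55,0,0,0,0,0,3.3,55,0,0,0,0,0,3.3,55,0,0,0,0,0,3.3,55,0,0,0,0,0,3.3,55,0,0,0,0,0,3.3,55,0,0,0,0,0,3.3,55,0,0,0,0,0,3.6,56,20,0]'

```text
clock: 3.15
position: [0.4994, 0.0558, 0.2124]
ee_rot: [0.0, 0.964, 0.268, 0.002]
contact_force: [1.1, 0.8, 0.2]
width: -0.0002
```

```bash
python3 - <<'E'
from h import *
to([.4946,.0546,.06],30.7)
im=get_image("side");cv2.imwrite("pics/side1.png",cv2.resize(im[100:270,150:360,::-1],(735,595)))
E
```

```text
t 3.15 pos [0.4994 0.0558 0.2124] xyaw 31.04 q [-0.03  0.18  1.69  0.    1.27  1.  ] F [1.1 0.8 0.2] w -0.0002299459697071011 tilt [ 4.1e-03  3.0e-04 -1.0e+00]
shift mm [ -5.3  -1.7 152.3] wz 0.3379198269089727
```

View pics/side1.png

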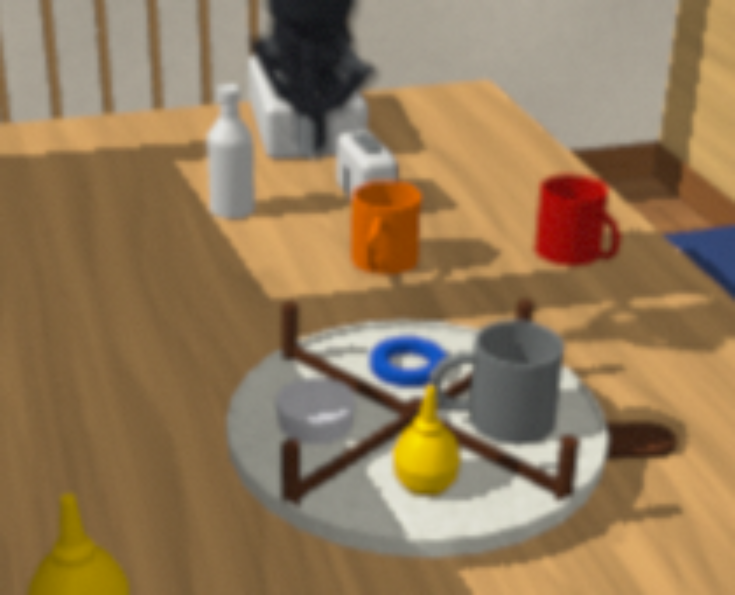

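Emit:
drive_tool --targets '[0,0,0,0,0,40,0,0,0,0,0,0,45,0,0,0,0,0,0,35,0,0,0,0,0,0,20,0,0,0,0,0,0,10,0,0,0,0,0,0,0,0,0,0,0,0,0,0,0]'

```text
clock: 4.08
position: [0.4982, 0.0576, 0.0621]
ee_rot: [0.0, 0.963, 0.268, 0.001]
contact_force: [-0.6, -0.6, 0.2]
width: 0.0002
```

```bash
python3 - <<'E'
from h import *
to([.4946,.0546,.06],30.7)
im=get_image("side");cv2.imwrite("pics/side2.png",cv2.resize(im[100:270,150:360,::-1],(735,595)))
E
```

```text
t 4.075 pos [0.4982 0.0576 0.0621] xyaw 31.06 q [-0.02  0.33  1.91  0.    0.91  1.  ] F [-0.6 -0.6  0.2] w 0.00017365589397847425 tilt [ 1.8e-03  1.0e-04 -1.0e+00]
shift mm [-4.6  0.7  2.1] wz 0.3590509781612923
```

View pics/side2.png

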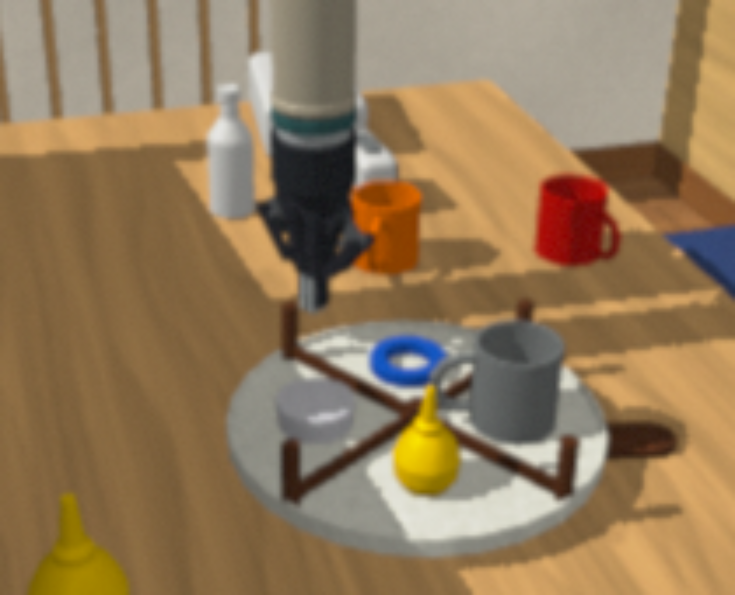

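The shut fingertips stand behind the near-left post at (290,330), about 17 mm short of contact and at 60 mm height. Closing up, then the first part of the arc.

Emit:
drive_tool --targets '[0,0,0,-6,0,1,0,0,0,0,-5,0,1,0,0,0,0,-3,0,0,0,0,0,-2,-5.4,-0.4,0,0,0,0,-3,-8.1,-0.6,0,0,0,0,-4,-10.9,-0.9,0,0,0,0,-4,-10.9,-0.9,0,0,0,0,-3,-8.1,-0.6,0,0,0,0,-2,-5.4,-0.4,0,0,0,0,-1,-2.7,-0.2,0,0,0,0,0,0,0,0,0]'

```text
clock: 5.5
position: [0.443, 0.0209, 0.0594]
ee_rot: [0.0, 0.906, 0.423, 0.0]
contact_force: [-0.1, 0.2, -0.3]
width: 0.0005
```

```bash
cat >> h.py <<'E'
C0=np.array([.547,-.0945])
def toolpolar():
    s,R=tool();d=s["position"][:2]-C0;th=np.degrees(np.arctan2(R[1,0],R[0,0]))
    f=th+90 # radial dir
    r=np.array([np.cos(np.radians(f)),np.sin(np.radians(f))]);t=np.array([-r[1],r[0]])
    print("t",s["clock"],"pos",s["position"].round(4),"radial dir",f.round(2),"r",(d@r*1000).round(1),"tang",(d@t*1000).round(1),"F t,r,z",(s["contact_force"][:2]@t).round(2),(s["contact_force"][:2]@r).round(2),s["contact_force"][2].round(2),"M",s["moment"].round(2))
E
python3 - <<'E'
from h import *
toolpolar()
im=get_image("top");cv2.imwrite("pics/top3.png",cv2.resize(np.ascontiguousarray(im[115:265,215:365,::-1]),(600,600)))
cv2.imwrite("pics/top3f.png",im[:,:,::-1])
print(measure(im)[:2], measure(im,C=C0)[:2])
E
```

```text
t 5.5 pos [0.443  0.0209 0.0594] radial dir 140.03 r 153.8 tang -21.7 F t,r,z -0.07 0.18 -0.29 M [-0.05 -0.03 -0.03]
(array([ 0.54641413, -0.09484448]), np.float64(49.46421542634382)) (array([ 0.54641413, -0.09484448]), np.float64(49.464215310258574))
```

View pics/top3.png

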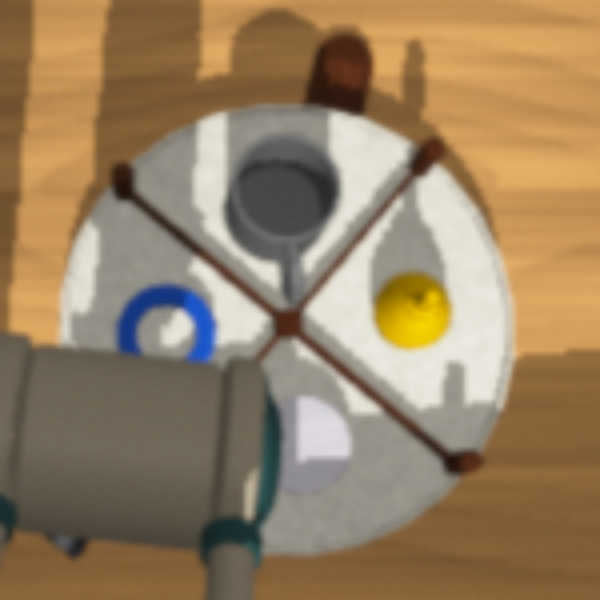

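The tray has turned 18.7° (cross now at 49.5°) and everything still stands. 71.6° remain, so I continue with about 58°.

Emit:
drive_tool --targets '[0,0,-3,-8.1,-0.8,0,0,0,0,-5,-13.6,-1.2,0,0,0,0,-6,-16.3,-1.4,0,0,0,0,-6,-16.3,-1.4,0,0,0,0,-6,-16.3,-1.4,0,0,0,0,-6,-16.3,-1.4,0,0,0,0,-6,-16.3,-1.4,0,0,0,0,-6,-16.3,-1.4,0,0,0,0,-6,-16.3,-1.4,0,0,0,0,-5,-13.6,-1.2,0,0,0,0,-2,-5.4,-0.4,0,0,0,0,-1,-2.7,-0.2,0,0]'

```text
clock: 7.05
position: [0.395, -0.1225, 0.0593]
ee_rot: [-0.0, 0.587, 0.809, 0.0]
contact_force: [0.4, 1.2, 0.6]
width: -0.0001
```

```bash
python3 - <<'E'
from h import *
toolpolar()
im=get_image("top");cv2.imwrite("pics/top4.png",cv2.resize(np.ascontiguousarray(im[115:265,215:365,::-1]),(600,600)))
cv2.imwrite("pics/top4f.png",im[:,:,::-1])
print(measure(im)[:2])
E
```

```text
t 7.05 pos [ 0.395  -0.1225  0.0593] radial dir 198.05 r 153.2 tang -20.5 F t,r,z -0.99 -0.77 0.6 M [ 0.09  0.02 -0.  ]
(array([ 0.5465038 , -0.09462699]), np.float64(17.724146657448088))
```

View pics/top4.png

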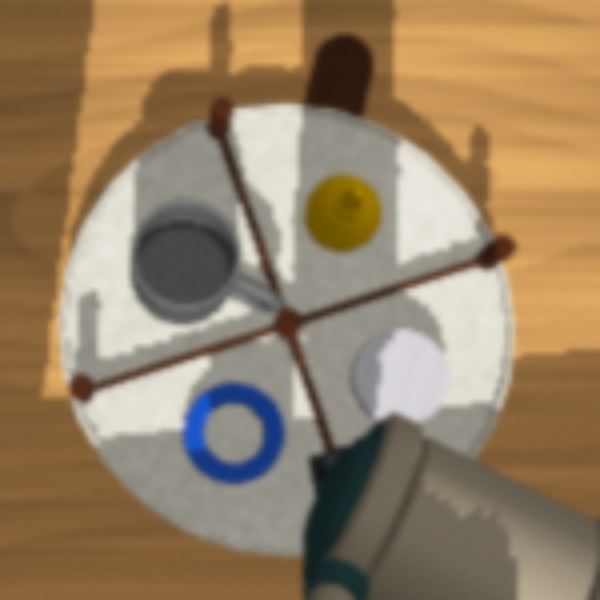

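Cross now at 17.7°, 13.4° to go. Pushing 12° slowly.

Emit:
drive_tool --targets '[0,0,-2,-5.4,-0.5,0,0,0,0,-3,-8.1,-0.7,0,0,0,0,-3,-8.1,-0.7,0,0,0,0,-2,-5.4,-0.4,0,0,0,0,-1,-2.7,-0.2,0,0,0,0,-0.5,-1.35,-0.1,0,0,0,0,-0.5,-1.35,-0.1,0,0,0,0,0,0,0,0,0]'

```text
clock: 8.1
position: [0.4048, -0.1531, 0.0592]
ee_rot: [-0.0, 0.5, 0.866, 0.0]
contact_force: [-0.7, 0.2, -0.9]
width: 0.0001
```

```bash
cat > m.py <<'E'
from h import *
import sys
toolpolar()
im=get_image("top");n=sys.argv[1]
cv2.imwrite(f"pics/top{n}.png",cv2.resize(np.ascontiguousarray(im[115:265,215:365,::-1]),(600,600)))
cv2.imwrite(f"pics/top{n}f.png",im[:,:,::-1])
C,t,_=measure(im);print(C,t)
m=darkmask(im);q=pix(m);q=q[(q[:,0]>290)&(q[:,0]<312)&(q[:,1]>120)&(q[:,1]<141)]
T=cast("top",q,.010)[:,:2]
d=T-C;a=np.degrees(np.arctan2(d[:,1],d[:,0]));r=np.hypot(*d.T)
mids=[(a[k].min()+a[k].max())/2 for k in [(r>=lo)&(r<lo+.01) for lo in np.arange(.175,.21,.01)] if k.any()]
print("tongue",mids,"err",t-45-np.mean(mids))
# aspirator
h=cv2.cvtColor(np.ascontiguousarray(im),cv2.COLOR_RGB2HSV)
y=((h[:,:,0]>20)&(h[:,:,0]<32)&(h[:,:,1]>225)).astype(np.uint8);y[:,:275]=0;y[:,335:]=0;y[:150]=0;y[230:]=0
nn,l,s,c=cv2.connectedComponentsWithStats(y);i=1+s[1:,4].argmax();
co=max(cv2.findContours((l==i).astype(np.uint8),0,1)[0],key=len);(cc,rad)=cv2.minEnclosingCircle(co)
print(s[i],c[i],cc,rad)
for z in (.05,.055):
    A=cast("top",cc,z)[0,:2]-C;print("asp ang",np.degrees(np.arctan2(A[1],A[0])),np.hypot(*A))
E
python3 m.py 5
```

```text
t 8.1 pos [ 0.4048 -0.1531  0.0592] radial dir 210.05 r 152.4 tang -20.5 F t,r,z -0.5 0.57 -0.89 M [ 0.07  0.12 -0.02]
[ 0.54702661 -0.09399351] 30.323389951440955
tongue [np.float64(-13.882997078637286), np.float64(-14.091437678663784), np.float64(-14.001967863421076), np.float64(-14.163383380759168)] err -0.641663548188717
[287 157  16  18 230] [294.36086957 165.68695652] (294.2083435058594, 165.625) 8.661355018615723
asp ang -15.584519415101129 0.0857272993316376
asp ang -15.346937703607958 0.08447072460375035
```

View pics/top5.png

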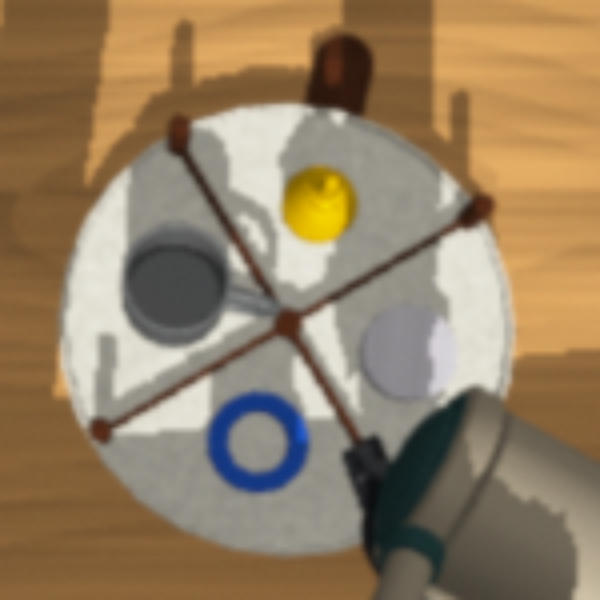

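About 0.6–1.4° short (cross says 0.6, bulb itself 1.4). One more small nudge of about 0.9°.

Emit:
drive_tool --targets '[0,0,-0.3,-0.8,0,0,0,0,0,-0.3,-0.8,0,0,0,0,0,-0.3,-0.8,0,0,0,0,0,0,0,0,0,0,0,0,0,0,0,0,0]'

```text
clock: 8.78
position: [0.4062, -0.1553, 0.0593]
ee_rot: [0.0, 0.493, 0.87, 0.0]
contact_force: [-0.3, 0.5, -0.6]
width: 0.0002
```

```bash
python3 m.py 6
```

```text
t 8.775 pos [ 0.4062 -0.1553  0.0593] radial dir 210.95 r 152.0 tang -20.2 F t,r,z -0.58 -0.01 -0.6 M [0.05 0.04 0.04]
[ 0.54680226 -0.09419168] 31.151442554252284
tongue [np.float64(-13.804848214998465), np.float64(-14.017571229917412), np.float64(-14.066879254071097), np.float64(-14.095970898521223)] err 0.14775995362933436
[286 158  17  17 235] [293.86382979 165.7106383 ] (293.6428527832031, 165.58570861816406) 8.748111724853516
asp ang -14.37861572798357 0.08559417343258105
asp ang -14.128266011038496 0.08434679653374921
```

Within 0.2° of the tongue line by both cues. Backing off from the post, then up.

Emit:
drive_tool --targets '[0,0,0,3,0,0,0,0,0,0,8,-2,0,0,0,0,0,8,-3,0,0,0,0,0,0,-3,-15,0,0,0,0,0,0,-40,0,0,0,0,0,0,-50,0,0,0,0,0,-30,-50,0,0,0,0,0,-50,-20,0,0,0,0,0,-50,0,0,0,0,0,0,-20,0,0,0,0,0,0,0,0,0,0,0,0,0,0,0,0]'

```text
clock: 10.32
position: [0.2611, -0.2197, 0.2342]
ee_rot: [0.0, 0.493, 0.87, 0.0]
contact_force: [0.4, -0.3, 0.2]
width: 0.0005
```

```bash
python3 m.py 7; python3 - <<'E'
from h import *
im=get_image("side");cv2.imwrite("pics/side7.png",im[:,:,::-1])
E
```

```text
t 10.325 pos [ 0.2611 -0.2197  0.2342] radial dir 210.95 r 309.6 tang -39.7 F t,r,z 0.44 -0.18 0.18 M [-0.01  0.02  0.04]
[ 0.54574691 -0.09530573] 30.782044321572236
tongue [np.float64(-13.3832917346383), np.float64(-13.61920627757279), np.float64(-13.74461582370656), np.float64(-13.562249967839481)] err -0.6406147274884795
[286 157  17  18 235] [293.80425532 165.66808511] (293.6000061035156, 165.55999755859375) 8.747300148010254
asp ang -13.40106252556356 0.08639410126508244
asp ang -13.139253005239727 0.0851530486457452
```

View pics/top7f.png

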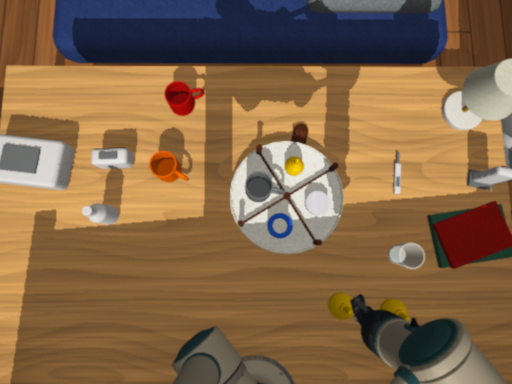

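View pics/side7.png

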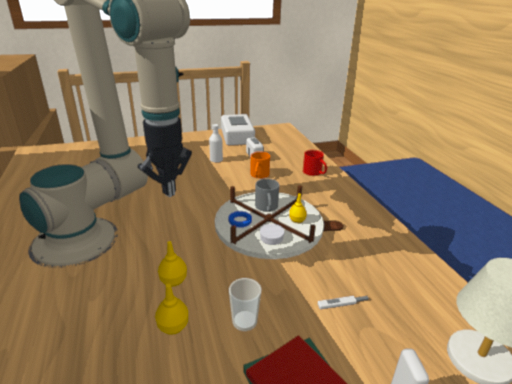

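The top view shows the aspirator (294,166) on the tongue line (300,134), all four items in place, and the hand clear high up near (360,310). The side view agrees.

```bash
python3 -c "
from rig import *
s=get_state();print(s['clock'],abs(s['qd']).max(),s['contact_force']);print(sign_off())"
```

```text
10.425 0.004674252345989301 [ 1.07947781  0.30950878 -0.14502825]
the job is handed in; nothing more can be done
None
```

The small aspirator now stands in line with the front tongue, to within the camera's measuring error, and I handed the job in at about 10.4 s. I turned the tray about 90° anticlockwise by pushing the near-left rim post with the side of the shut fingers. Nothing was gripped or lifted. I then backed the hand off and raised it clear.

**Alignment:** with the fingers still at the post, the cross was 0.15° from the tongue line and the bulb itself within about 0.4°. After the hand withdrew, the bulb still measured within about 0.4°, but the cross fit read −0.6°. I put that down to noise in the fitted tray centre, which moved by about 1.5 mm while the aspirator's pixel position stayed the same.

**Everything else:** in the final pictures the mug, tin, teether and aspirator stand in their quarters. The lotion, tumbler, clock and thermometer look unmoved. The arm was at rest and the force reading was near zero.

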